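Load the polished plate onto the hardness tester with the lifter

ROBOT

A 6-joint arm with a two-finger parallel gripper is mounted at the origin on the work surface. World frame = base frame: x ahead of the robot, y to its left, z up, the work surface at z = 0. Lengths are in m, angles in rad, forces in N, time in s.
With the tool pointing down it reaches from about 0.3 to 0.85 m from the base axis. Payload 4.2 kg.
Tool frame: the origin (TCP) lies at the very end of the fingers, on their centre line; the grasp point (between the pads) lies 19 mm behind it; z points along the fingers, y is the line along which they close (so a half turn about z gives the same grasp; the last joint's range is limited). The gripper opens to 91 mm and grips with 3 to 60 N. Pads are 32 mm wide; open, the fingers measure 118 mm over their backs; the gripper's body (76 mm by 178 mm) begins 60 mm behind the grasp point.
Start: joints at [-1.307, 0.32, 1.565, -0, 1.257, -0.02], TCP at [0.161, -0.552, 0.214] pointing down, gripper open.
Joint ranges: [-3.11, 3.11], [-0.84, 2.01], [0.21, 2.61], [-1.34, 4.49], [0.05, 2.63], [-2.56, 2.56]. Speed limits (rad/s): [2.57, 2.57, 3.14, 3.14, 3.14, 3.14].

INTERFACE

Orientations are given as a 3x3 rotation matrix whose columns are the frame's x, y, z axes.
In Python, from station import ctrl, optics, hand_in, nets gives the robot as it stands. The module is installed in compiled form; this text tells all that it offers.
- The arm moves only by the tool apply_moves, never from a script. Its argument "series" is a list of rows, each a list of 5 numbers: the shift along the tool's x, y, z scaled (see below), then the turn about the tool's z scaled (see below), then the opening, from 0 (shut) to 1 (fully open). A call has 1 to 5 rows; each row shifts and turns the commanded pose from where the row before left it, along the tool's axes as they then stand; what a row does not reach is not made up. The controller multiplies each number of a shift by 30 mm and each number of a turn by 1.5 rad. A row lasts 1/12 s, in which the tool goes at most 41.7 mm and 7.16 degrees, less where a joint would pass 70% of its speed; a pose out of reach is approached as far as the arm can. A call with a number of a shift or a turn outside -1 to 1 is refused whole. A call with a gripper value outside its range is refused whole. The fingers move at their own pace and stop on an object; "newtons" is the grip in N (left out, the last holds). Time passes only in rows, so rows that do not move let the fingers close. It gives the time, the measured TCP pose, the force, the opening and the grip force at its end, in the units of the state.
- ctrl.get_obs(): the state, without advancing time (a new reading comes with each control period).
- optics.camera(name): name is "scene" or "top" or "wrist"; returns the picture (420x560x3 uint8, red, green, blue); there is no depth.
- optics.camera_info(name): a dict with "intrinsics" (3x3 intrinsics, pixels), "rvec" (rotation vector, rad) and "tvec" (3), from world to camera coordinates, as OpenCV has them. Camera axes: x right, y down, z forward; pixel columns grow to the right and rows downward; lengths in m; the calibration is good to about 2 mm. The wrist camera is an equidistant fisheye: a pixel r from the principal point sees the ray r / f radians off the axis. A picture is of the moment at which its call begins: read the wrist's pose just before it. camera_info takes no time and is no camera call; for the wrist camera it gives the pose at the moment of the call.
- hand_in(): hands the job in; it is judged then, once.
Trained networks look in the newest picture that a camera, given by its name, has taken for a name from the list of things; names that differ only in an ending like _2 or _b are one class to them, and where a whole thing is asked for, a point or a joint stands for the part that bears it (a point fixed in the world has none). Each returns a list of dicts, best first, with "score" (0 to 1); they miss things now and then, are a little off and sometimes report something else, mostly with a low value. They report only what shows in the picture. A call takes as long as a camera call. They do not tell look-alikes from the thing itself.
- nets.trace(query, camera): "pixels" (420x560 bool, what is visible of it) and "extent" ([left, top, right, bottom] in pixels, round what is visible of it).
The state is a dict: "time": time; "joints": joint angles; "qd": joint speeds; "joint_efforts": joint torques, N m; "ee_pos": TCP position; "orientation": TCP orientation; "ft_force": force on the tool from outside, world axes, zero at the start; "moment": the same for the moment, N m; "finger_gap": opening from 0.0 (shut) to 1.0 (fully open); "finger_force": force on a finger pad.
Only numpy, scipy, OpenCV 4.12 (cv2) and the standard library are available. Lean on these libraries where they do the work, as an engineer would, in place of code of your own. Each camera call takes 0.05 s, during which the arm holds its last target. There are 200 camera calls.

TASK

Pull the orange-handled lifter up out of its black holder, slide its foot under the polished steel plate (not the brass one), carry the plate level on the lifter to the hardness tester and set it down on the tester's black stage, flat on both rails between the lips and not overhanging the rails' ends. Then draw the lifter out and stand it back in its black holder, handle up. Never touch the steel plate with the robot itself, tip it or drop it, and leave the brass plate, the other tools and everything else where they are.

Things in the scene. Friction and masses are not known exactly. Their poses are not given: they have to be found in the camera images.
- lifter: L-shaped plate lifter, 181 mm tall, 120 g, loose. Origin on the handle axis at the foot's underside; z up the handle, x where the foot points. Foot 3 mm thick, 30 wide (y), x -20 to +60 mm. Stem 12 (x) x 14 (y) mm up to z 103. Orange grip 24 (x) x 16 (y) mm, z 103 to 181. Starts standing in the black holder, foot along the holder's x within 0.1 rad.
- lifter_cup: Black plastic open-topped holder for the lifter, fixed to the table, 104 (x) x 54 (y) mm outside, 96 x 46 mm inside, 90 mm high, floor 4 mm thick. Origin at the centre of its underside, z up. The lifter stands in it with its origin at about x = -20 mm, y = 0.
- steel_plate: Polished steel plate, 60 x 60 x 6 mm, about 160 g, loose, lying on its rest. Origin at the centre of its underside, z up.
- brass_plate: Yellow brass plate of the same size, on the other rest; leave it alone. Origin at the centre of its underside.
- rest_a: Low blue rest, fixed, 84 x 92 mm base 6 mm thick; origin at its underside centre. White rails, tops 24 mm above the table: two rails along x, each 12 mm wide, 84 long, 18 high, 42 mm clear channel between them; side lips 5 mm above the rails, 70 mm apart; end lips (inner face x = +37 mm) on the rails; the -x end is free. The steel plate lies within 4 mm of its centre.
- rest_b: Low blue rest, fixed, 84 x 92 mm base 6 mm thick; origin at its underside centre. White rails, tops 24 mm above the table: two rails along x, each 12 mm wide, 84 long, 18 high, 42 mm clear channel between them; side lips 5 mm above the rails, 70 mm apart; end lips (inner face x = +37 mm) on the rails; the -x end is free. The brass plate lies within 4 mm of its centre.
- tester: White hardness tester, fixed. Origin on the table under its stage centre; x points from the stage to the machine. A foot 100 mm wide (y), 28 high runs from x = -50 mm to the machine, which begins at x = 130 mm (base 240 wide, 50 high), its head at x = 160 mm (210 wide, up to 470 high). Nothing hangs over the stage.
- stage_bed (a point): Centre of the tester's stage at rail-top height (78 mm above the table); axes as the tester's. Stage: black plate 92 x 92 mm, its top 18 mm below this point, with two rails along x, each 12 mm wide, 84 long, 18 high, 42 mm clear channel between them; side lips 5 mm above the rails, 70 mm apart; end lips (inner face x = +37 mm) on the rails; the -x end is free.
- brush_cup: Grey holder with a base of 70 x 56 x 6 mm and a square tube of 36 mm, 100 mm high in all, fixed; the brush stands in it. Origin at the centre of its underside.
- driver_cup: Grey holder of the same kind; the green-handled driver stands in it.
- brush: Upright brush, 24 to 26 mm across, 163 mm long, its foot 10 mm above the table in its holder. Origin at its lower end. Leave alone.
- driver: Upright green-handled driver, 25 mm across, 165 mm long, its foot 10 mm above the table. Origin at its lower end. Leave alone.
- oil_bottle: Oil bottle, 54 mm diameter, 180 mm tall, standing loose between the rests and the tester. Origin at the centre of its underside. Leave alone.
- ref_block: Steel reference disc, 60 mm diameter, 12 mm high, loose on the table. Leave alone.
- cap_jar: Jar, 56 mm diameter, 60 mm tall, loose. Leave alone.
- mouse: Black computer mouse, 100 x 58 x 30 mm, loose. Leave alone.
Not all that is in view belongs to the job. Leave any green or purple look-alike of the rest_a alone.

How it is judged:
By the outcome, as a careful person would: the job done as asked, in the order asked, and still so for the second after the job is handed in, with the robot touching nothing.
It also fails if it takes over 58 s, if anything falls off the work surface, if the arm or the gripper's body presses on something with over 40 N, if the wrist force passes 120 N, or if a joint passes its speed limit or range.

## Working session

There is one attempt and no reset: what is moved stays moved. The work goes in short steps, Python scripts to look and compute and a tool call to move; the robot and the scene stay as the last step left them, time stands still between calls to the robot, and variables do not carry over. Pictures are saved under pics/ and viewed, at most 10 in all, crops included, and the job is handed in when it is done.

Besides the shell and the picture viewer there is one more tool, called after "Call:" in YAML: its name, and indented under it one key for each argument. apply_moves: Moves the arm, as the interface text tells. Shifts and turns lie within -1 to 1; 1 stands for 30 mm of shift or 1.5 rad of turn. Its arguments: {"type":"object","properties":{"series":{"type":"array"},"newtons":{"type":"number"}},"required":["series"]}

```bash
mkdir -p pics; cat > h.py <<'E'
import numpy as np, cv2
from station import ctrl, optics, hand_in, nets
def snap(n,f):
    im=optics.camera(n); cv2.imwrite('pics/'+f,im[:,:,::-1]); return im
def cam(n):
    i=optics.camera_info(n); return np.array(i['intrinsics'],float),cv2.Rodrigues(np.array(i['rvec'],float))[0],np.array(i['tvec'],float).ravel()
def ray(n,uv,c=None):
    K,R,t=c or cam(n); x=(uv[0]-K[0,2])/K[0,0]; y=(uv[1]-K[1,2])/K[1,1]
    if n=='wrist':
        r=np.hypot(x,y); s=np.sin(r)/max(r,1e-9); d=np.array([x*s,y*s,np.cos(r)])
    else: d=np.array([x,y,1.])
    return -R.T@t, R.T@d
def atz(n,uv,z,c=None):
    o,d=ray(n,uv,c); return o+d*(z-o[2])/d[2]
def proj(n,P,c=None):
    K,R,t=c or cam(n); p=R@np.asarray(P,float)+t
    if n=='wrist':
        r=np.hypot(p[0],p[1]); th=np.arctan2(r,p[2]); q=p[:2]/max(r,1e-9)*th
    else: q=p[:2]/p[2]
    return np.array([K[0,0]*q[0]+K[0,2],K[1,1]*q[1]+K[1,2]])
def tri(obs):
    A=np.zeros((3,3));b=np.zeros(3)
    for o,d in obs:
        d=d/np.linalg.norm(d);M=np.eye(3)-np.outer(d,d);A+=M;b+=M@o
    return np.linalg.solve(A,b)
E
python3 - <<'E'
from h import *
np.set_printoptions(precision=4,suppress=True)
s=ctrl.get_obs(); print(s['time'],s['ee_pos'],s['orientation'],s['finger_gap'])
for n in ('scene','top','wrist'):
    im=snap(n,n+'0.png'); K,R,t=cam(n); print(n,K[0,0],K[1,1],K[0,2],K[1,2],-R.T@t, R[2])
a=[cv2.imread('pics/%s0.png'%n) for n in ('scene','top')]
for q in ('lifter','lifter_cup','steel_plate','brass_plate','rest_a','tester','oil_bottle'):
  for n in('scene','top','wrist'):
    print(q,n,[(round(float(d['score']),2),[int(v) for v in d['extent']]) for d in nets.trace(q,n)[:4]])
E
```

```text
0.0 [ 0.1609 -0.5515  0.2132] [[ 0.96    0.28   -0.0004]
 [ 0.28   -0.96    0.0017]
 [ 0.     -0.0017 -1.    ]] 1.0002512766335578
scene 464.5287136066178 464.5287136066178 277.5362784403986 205.2920694703294 [ 0.9777 -0.2511  0.91  ] [-0.4698  0.2264 -0.8532]
top 477.1685679914888 477.1685679914888 273.21912822540924 213.05885665448832 [ 0.2781 -0.0502  1.2006] [ 0.2094  0.0093 -0.9778]
wrist 325.19226210127806 325.19226210127806 277.3931099956022 207.40912729018166 [ 0.2338 -0.53    0.3855] [-0.2606 -0.0753 -0.9625]
lifter scene [(0.66, [112, 198, 152, 255]), (0.58, [301, 217, 359, 268])]
lifter top [(0.6, [380, 229, 404, 265])]
lifter wrist []
lifter_cup scene [(0.79, [116, 206, 162, 279]), (0.17, [267, 266, 304, 303])]
lifter_cup top [(0.57, [370, 221, 403, 269])]
lifter_cup wrist []
steel_plate scene [(0.6, [198, 303, 238, 361]), (0.58, [265, 268, 305, 303])]
steel_plate top [(0.73, [279, 152, 306, 177])]
steel_plate wrist []
brass_plate scene [(0.88, [315, 224, 351, 258]), (0.67, [380, 262, 409, 292]), (0.31, [197, 307, 238, 362])]
brass_plate top [(0.68, [225, 168, 256, 192])]
brass_plate wrist []
rest_a scene [(0.87, [207, 161, 254, 206]), (0.85, [86, 173, 144, 219]), (0.84, [423, 210, 477, 269]), (0.82, [255, 257, 313, 316])]
rest_a top [(0.97, [276, 149, 308, 185]), (0.9, [267, 254, 309, 290]), (0.8, [364, 290, 413, 340]), (0.79, [222, 161, 259, 197])]
rest_a wrist [(0.9, [98, 0, 178, 76])]
tester scene [(0.65, [380, 0, 559, 186]), (0.26, [116, 210, 164, 280])]
tester top [(0.57, [0, 132, 152, 258])]
tester wrist []
oil_bottle scene [(0.58, [381, 168, 418, 229])]
oil_bottle top [(0.65, [160, 148, 188, 180])]
oil_bottle wrist []
```

View pics/scene0.png

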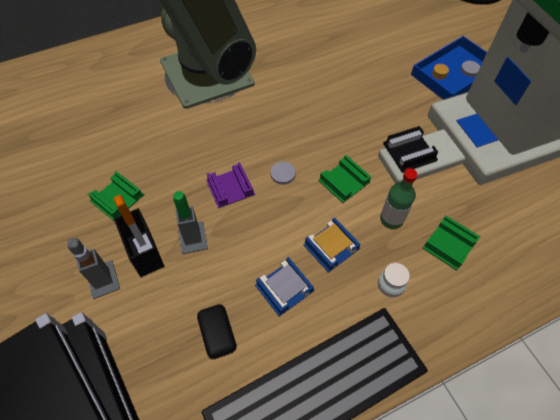

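View pics/top0.png

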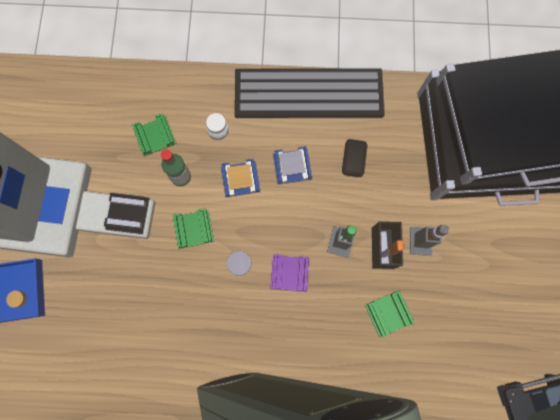

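```bash
python3 - <<'E'
import cv2,numpy as np
s=cv2.imread('pics/scene0.png');t=cv2.imread('pics/top0.png')
def c(im,x,y,w=66,h=50,k=6): return cv2.resize(im[y-h//2:y+h//2,x-w//2:x+w//2],(396,300),interpolation=cv2.INTER_CUBIC)
cv2.imwrite('pics/z1.png',np.vstack([np.hstack([c(s,285,287),c(t,292,166)]),np.hstack([c(s,412,148,),c(t,122,214)])]))
s2=s[185:285,100:200];t2=t[210:280,360:430]
cv2.imwrite('pics/z2.png',np.hstack([cv2.resize(s2,(400,400),interpolation=cv2.INTER_CUBIC),cv2.resize(t2,(400,400),interpolation=cv2.INTER_CUBIC)]))
E
```

```text
(no output)
```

View pics/z1.png

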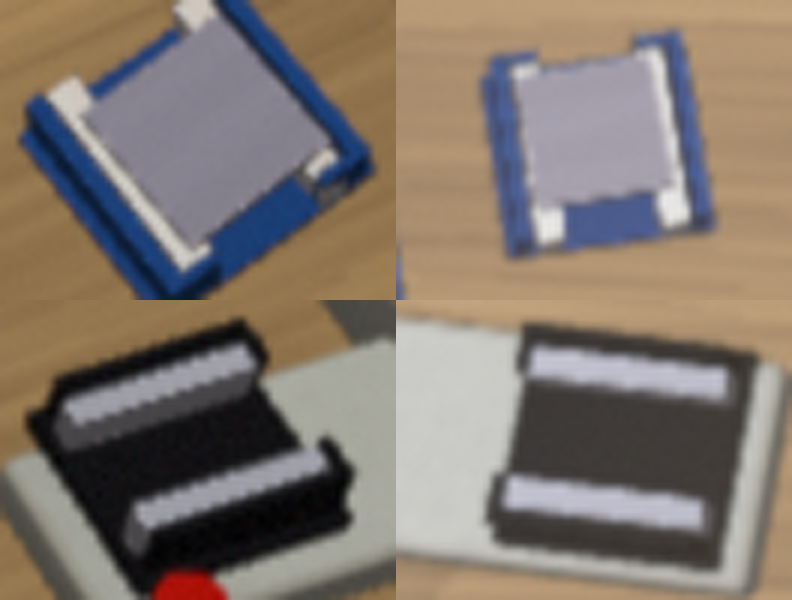

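View pics/z2.png

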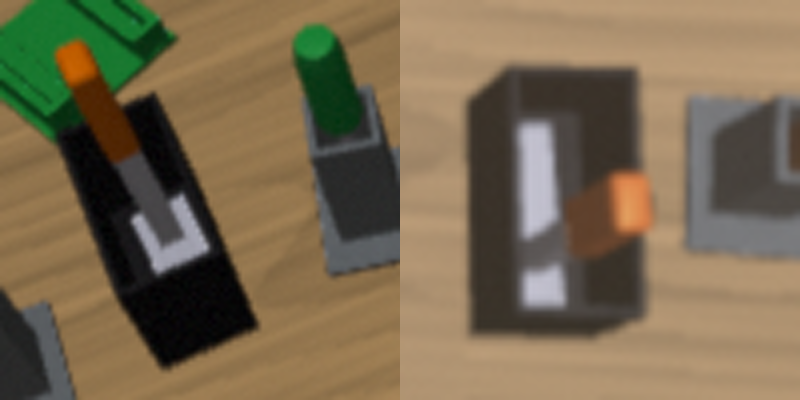

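```bash
cat >> h.py <<'E'
def rect(n,im,cx,cy,z,half=0.07,N=400):
    c=cam(n); g=np.array([[cx+half,cy+half],[cx+half,cy-half],[cx-half,cy-half],[cx-half,cy+half]])  # up=+x, left=+y
    s=np.array([proj(n,[x,y,z],c) for x,y in g],np.float32)
    d=np.array([[0,0],[N,0],[N,N],[0,N]],np.float32)
    return cv2.warpPerspective(im,cv2.getPerspectiveTransform(s,d),(N,N),flags=cv2.INTER_CUBIC)
def unrect(p,cx,cy,half=0.07,N=400): return cx+half-p[1]*2*half/N, cy+half-p[0]*2*half/N
E
python3 - <<'E'
from h import *
np.set_printoptions(precision=4,suppress=True)
print('plate',atz('top',(292.5,165.5),.03),atz('scene',(285,285),.03))
print('stage',atz('top',(127,212),.078),atz('scene',(411,147),.078))
print('handle top',atz('top',(400,245),.185),atz('scene',(119,199),.185))
print('cuptop',atz('top',(388,244),.09),atz('scene',(138,240),.09))
S=cv2.imread('pics/scene0.png');T=cv2.imread('pics/top0.png')
out=[]
for q,z in (((292.5,165.5),.03),((127,212),.078)):
    c=np.round(atz('top',q,z),2); print(c)
    row=[]
    for n,im in(('scene',S),('top',T)):
        r=rect(n,im,c[0],c[1],z,N=400)
        for k in range(0,400,57): r[k,::4]=(0,255,255); r[::4,k]=(0,255,255)
        row.append(cv2.resize(r,(400,300)) if 0 else r[50:350])
    out.append(np.hstack(row))
cv2.imwrite('pics/r1.png',np.vstack(out))
E
```

```text
plate [ 0.6558 -0.0822  0.03  ] [ 0.6687 -0.0858  0.03  ]
stage [0.5036 0.3121 0.078 ] [0.5118 0.3103 0.078 ]
handle top [ 0.4391 -0.3158  0.185 ] [ 0.4389 -0.3162  0.185 ]
cuptop [ 0.4551 -0.3125  0.09  ] [ 0.4784 -0.3172  0.09  ]
[ 0.66 -0.08  0.03]
[0.5  0.31 0.08]
```

View pics/r1.png

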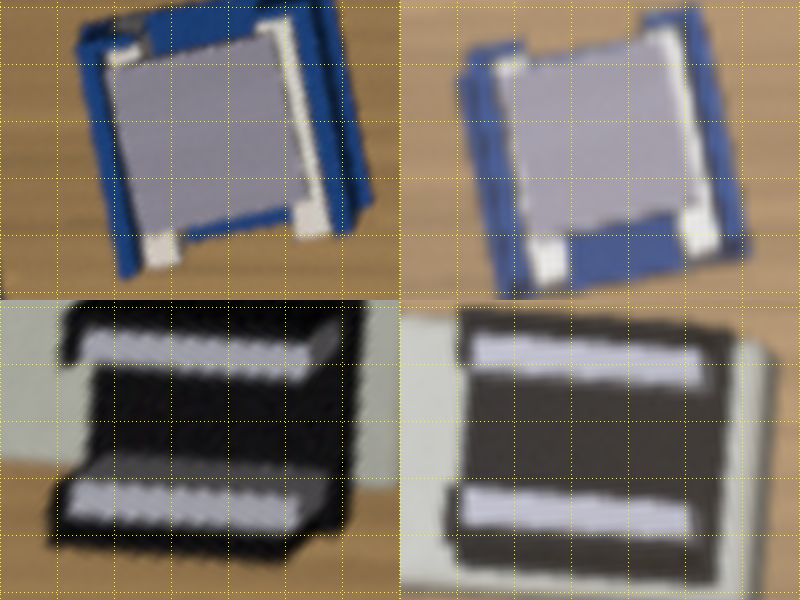

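```bash
python3 - <<'E'
from h import *
np.set_printoptions(precision=4,suppress=True)
def cs(m,cx,cy,k=1):
    n,l,st,ce=cv2.connectedComponentsWithStats(m.astype(np.uint8)); o=[]
    for i in np.argsort(-st[1:,4])[:k]+1:
        pts=np.argwhere(l==i)[:,::-1].astype(np.float32); r=cv2.minAreaRect(pts)
        b=cv2.boxPoints(r); w=np.array([unrect(p,cx,cy) for p in b]); 
        o.append((np.round(unrect(ce[i],cx,cy),4),np.round(unrect(r[0],cx,cy),4),np.round(np.array(r[1])*.35,1),round(r[2],1),st[i,4]))
    return o
for n in('scene','top'):
    im=cv2.imread(f'pics/{n}0.png')
    for nm,z,cx,cy in(('plate',.030,.66,-.08),('rails',.078,.5,.31),('grip',.185,.44,-.316)):
        r=rect(n,im,cx,cy,z).astype(int); h=cv2.cvtColor(r.clip(0,255).astype(np.uint8),cv2.COLOR_BGR2HSV).astype(int); g=r.max(2)
        if nm=='plate': m=(g>110)&(g<(185 if n=='top' else 170))&(r[...,0]>=r[...,2]-2)&(r[...,0]-r[...,2]<30); m=cv2.morphologyEx(m.astype(np.uint8),cv2.MORPH_OPEN,np.ones((25,25))); k=1
        if nm=='rails': m=(r[...,0]>r[...,2]+3)&(g>130); m[:, :60]=0; k=2
        if nm=='grip': m=(h[...,0]<20)&(h[...,1]>170)&(g>185); k=1
        for o in cs(m,cx,cy,k): print(n,nm,*o)
c=cam('top')
for q in ('lifter_cup','brush','driver','oil_bottle','steel_plate','ref_block'):
    pass
# bottle base, cup corners by eye (z2): scene x=100+u/4,y=185+v/4 ; top x=360+u*70/400,y=210+v*70/400
f=lambda u,v:(100+u/4,185+v/4); g=lambda u,v:(360+u*.175,210+v*.175)
for nm,a in(('sc far rim corners L/R',[f(60,135),f(155,95)]),('sc near rim L/R',[f(127,288),f(215,250)])):
    print(nm,[atz('scene',p,.09)[:2] for p in a])
print('top rim TL,TR,BR,BL',[atz('top',g(*p),.09)[:2] for p in((470,70+30),(637,68),(645,318),(472,335))])
print('foot corners scene',[atz('scene',f(*p),.007)[:2] for p in((160,275),(210,250),(180,197))])
print('foot top',[atz('top',g(*p),.007)[:2] for p in((520,122),(550,122),(565,308),(525,308))])
print('bottle cap',atz('top',(167,155),.18),atz('scene',(410,174),.18))
print('brush',atz('top',(442,229),.173),'driver',atz('top',(351,230),.175),'jar',atz('top',(216,122),.06))
E
```

```text
scene plate [ 0.6652 -0.0824] [ 0.6651 -0.0824] [60.4 60.2] 77.4 28677
scene rails [0.4806 0.3156] [0.4806 0.3156] [78.2 11.8] 3.9 6637
scene rails [0.5337 0.3112] [0.5336 0.3115] [78.8 10.8] 4.4 6174
scene grip [ 0.4402 -0.3184] [ 0.4402 -0.3185] [17.   8.9] 86.3 1126
top plate [ 0.6637 -0.0781] [ 0.664  -0.0775] [64.5 62.5] 78.0 29618
top rails [0.5317 0.3151] [0.5315 0.3147] [80.6 13.8] 4.6 8242
top rails [0.478  0.3191] [0.478  0.3185] [80.3 13.5] 4.0 8209
sc far rim corners L/R [array([ 0.4112, -0.345 ]), array([ 0.4092, -0.2946])]
sc near rim L/R [array([ 0.5089, -0.3389]), array([ 0.5078, -0.2942])]
top rim TL,TR,BR,BL [array([ 0.5009, -0.4407]), array([ 0.5179, -0.5103]), array([ 0.4141, -0.5097]), array([ 0.4037, -0.4391])]
foot corners scene [array([ 0.4617, -0.3297]), array([ 0.4591, -0.301 ]), array([ 0.4209, -0.3059])]
foot top [array([ 0.5087, -0.4919]), array([ 0.5094, -0.5052]), array([ 0.4269, -0.5092]), array([ 0.426 , -0.4917])]
bottle cap [0.618  0.2044 0.18  ] [0.623  0.2022 0.18  ]
brush [ 0.4809 -0.4109  0.173 ] driver [ 0.4684 -0.2118  0.175 ] jar [0.7522 0.1181 0.06  ]
```

Call:
apply_moves:
  series:
    - [0.925,-0.41,0,0,1]
    - [0.925,-0.41,0,0,1]
    - [0.925,-0.41,0,0,1]
    - [0.925,-0.41,0,0,1]
    - [0.925,-0.41,0,0,1]

```text
time: 1.62
ee_pos: [0.2778, -0.4532, 0.2141]
orientation: [[0.96, 0.28, 0.0], [0.28, -0.96, -0.0], [0.0, 0.0, -1.0]]
ft_force: [1.0, -0.6, -0.2]
finger_gap: 1.001
finger_force: 0.0
```

Call:
apply_moves:
  series:
    - [0.925,-0.41,0,0,1]
    - [0.925,-0.41,0,0,1]
    - [0.925,-0.41,0,0,1]
    - [0.925,-0.41,0,0,1]
    - [0.925,-0.41,0,0,1]

```text
time: 2.03
ee_pos: [0.394, -0.3551, 0.2141]
orientation: [[0.96, 0.28, 0.0], [0.28, -0.96, -0.0], [0.0, 0.0, -1.0]]
ft_force: [0.3, -1.2, 0.4]
finger_gap: 0.999
finger_force: 0.0
```

Call:
apply_moves:
  series:
    - [0.925,-0.41,0,0,1]
    - [0.925,-0.41,0,0,1]
    - [0,0,0,-0.078,1]
    - [0,0,0,-0.078,1]
    - [0,0,0,-0.078,1]

```text
time: 2.45
ee_pos: [0.4399, -0.3165, 0.2139]
orientation: [[0.801, 0.599, -0.0], [0.599, -0.801, -0.0], [-0.0, 0.0, -1.0]]
ft_force: [0.9, 0.8, 0.1]
finger_gap: 1.002
finger_force: 0.0
```

Call:
apply_moves:
  series:
    - [0,0,0,-0.078,1]
    - [0,0,0,-0.078,1]
    - [0,0,0,-0.078,1]
    - [0,0,0,-0.078,1]
    - [0,0,0,-0.078,1]

```text
time: 2.87
ee_pos: [0.4394, -0.3171, 0.214]
orientation: [[0.338, 0.941, 0.0], [0.941, -0.338, -0.0], [-0.0, 0.0, -1.0]]
ft_force: [-0.4, 0.5, -0.5]
finger_gap: 1.0
finger_force: 0.0
```

Call:
apply_moves:
  series:
    - [0,0,0,-0.078,1]
    - [0,0,0,-0.078,1]
    - [0,0,0,-0.078,1]
    - [0,0,0,0,1]

```text
time: 3.2
ee_pos: [0.4393, -0.3171, 0.214]
orientation: [[-0.002, 1.0, -0.0], [1.0, 0.002, -0.0], [-0.0, -0.0, -1.0]]
ft_force: [0.4, -0.1, -0.7]
finger_gap: 0.999
finger_force: 0.0
```

```bash
python3 - <<'E'
from h import *
np.set_printoptions(precision=4,suppress=True)
s=ctrl.get_obs(); print(s['time'],s['ee_pos'],s['orientation'],s['joints'])
snap('wrist','w1.png'); K,R,t=cam('wrist'); print(-R.T@t)
E
```

```text
3.2 [ 0.4393 -0.3171  0.214 ] [[-0.0019  1.     -0.    ]
 [ 1.      0.0019 -0.0001]
 [-0.0001 -0.     -1.    ]] [-0.6463  0.2674  1.6398 -0.0001  1.2343 -0.6482]
[ 0.4388 -0.24    0.3861]
```

View pics/w1.png

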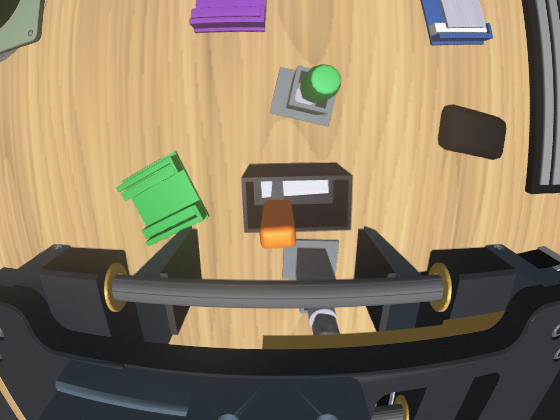

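```bash
python3 - <<'E'
from h import *
np.set_printoptions(precision=4,suppress=True)
im=cv2.imread('pics/w1.png');c=cam('wrist')
h=cv2.cvtColor(im,cv2.COLOR_BGR2HSV).astype(int)
m=(h[...,0]<20)&(h[...,1]>150)&(h[...,2]>170); m[:190]=0;m[255:]=0;m[:,:240]=0;m[:,320:]=0
q=np.argwhere(m)[:,::-1]; g=h[200:250,278]; print('col278 V',g[:,2])
for p in ((261,248),(296,247)): print('grip near edge',atz('wrist',p,.185,c)[:2])
for p in((243,178),(352,175),(351,231),(246,231)): print('rim',atz('wrist',p,.09,c)[:2])
def w(p,z): return atz('wrist',p,z,c)[:2]
a,b=w((283,196),.007),w((329,194),.007); e,f=w((283,181),.007),w((328,180),.007)
print('foot edges',a,b,e,f)
# predicted grip-top outline
for dx in(-.012,.012):
  for dy in(-.008,.008): print(proj('wrist',[.4395+dx,-.317+dy,.185],c))
big=cv2.resize(im[155:255,235:360],(750,600),interpolation=cv2.INTER_CUBIC)
cv2.imwrite('pics/w1z.png',big)
E
```

```text
col278 V [121 120 121 121 122 122 121 121 122 122 122 122 122 121 122 121 121 122
 121 121 122 122 122 123 123 125 150 183 215 229 239 246 250 253 252 252
 252 252 252 252 251 251 251 250 250 247 241 234 227 226]
grip near edge [ 0.4276 -0.3251]
grip near edge [ 0.4511 -0.3244]
rim [ 0.4068 -0.2952]
rim [ 0.5088 -0.2922]
rim [ 0.5111 -0.348 ]
rim [ 0.4081 -0.3474]
foot edges [ 0.4454 -0.3329] [ 0.501  -0.3304] [ 0.4453 -0.3145] [ 0.4992 -0.3132]
[260.801 247.914]
[260.3338 225.3763]
[296.6021 247.8232]
[297.0194 225.2882]
```

View pics/w1z.png

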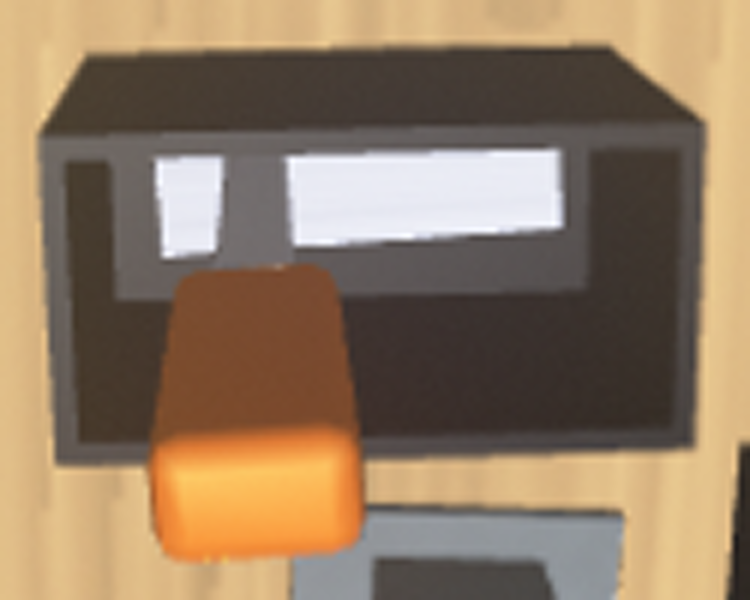

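```bash
python3 - <<'E'
from h import *
np.set_printoptions(precision=4,suppress=True)
s=ctrl.get_obs()
# wrist is unmoved
c=cam('wrist'); w=lambda p,z:atz('wrist',p,z,c)[:2]
a,b=w((262.2,198),.007),w((329.2,193),.007); print('foot',a,b,np.arctan2(*(b-a)[::-1]),np.linalg.norm(b-a))
r=[w((244.2,232.5),.09),w((350.5,229.5),.09),w((241.7,177.8),.09),w((352.5,175.3),.09)]; print('rim',r,np.mean(r,0)); 
print([np.arctan2(*(r[i+1]-r[i])[::-1]) for i in(0,2)])
E
```

```text
foot [ 0.4203 -0.3353] [ 0.5012 -0.3292] 0.07563072567410191 0.08107176720172893
rim [array([ 0.4063, -0.3489]), array([ 0.5105, -0.3464]), array([ 0.4056, -0.295 ]), array([ 0.5093, -0.2925])] [ 0.4579 -0.3207]
[np.float64(0.02440269313212977), np.float64(0.02449217371225689)]
```

Call:
apply_moves:
  series:
    - [0,0,0.5,-0.05,1]
    - [0,0,0.7,0,1]
    - [0,0,0.7,0,1]
    - [0,0,0.73,0,1]
    - [0,0,0,0,1]

```text
time: 3.67
ee_pos: [0.437, -0.3153, 0.1312]
orientation: [[-0.072, 0.997, -0.007], [0.997, 0.072, 0.005], [0.005, -0.006, -1.0]]
ft_force: [0.1, 0.8, -0.5]
finger_gap: 1.002
finger_force: 0.0
```

Call:
apply_moves:
  series:
    - [0,0,0,0,0.5]
    - [0,0,0,0,0.2]
    - [0,0,0,0,0.2]
    - [0,0,0,0,0.2]
    - [0,0,0,0,0.2]
  newtons: 45

```text
time: 4.08
ee_pos: [0.4399, -0.3175, 0.1361]
orientation: [[-0.075, 0.997, 0.002], [0.997, 0.075, -0.001], [-0.001, 0.002, -1.0]]
ft_force: [0.3, 0.6, -0.5]
finger_gap: 0.662
finger_force: 0.0
```

Call:
apply_moves:
  series:
    - [0,0,0,0,0]
    - [0,0,0,0,0]
    - [0,0,0,0,0]
  newtons: 45

```text
time: 4.33
ee_pos: [0.4394, -0.3171, 0.1353]
orientation: [[-0.075, 0.997, 0.0], [0.997, 0.075, -0.0], [-0.0, 0.0, -1.0]]
ft_force: [-0.2, -0.1, 0.7]
finger_gap: 0.449
finger_force: 0.0
```

Call:
apply_moves:
  series:
    - [0,0,0,0,0]
    - [0,0,0,0,0]
    - [0,0,0,0,0]
    - [0,0,0,0,0]

```text
time: 4.67
ee_pos: [0.4393, -0.3171, 0.135]
orientation: [[-0.075, 0.997, -0.0], [0.997, 0.075, 0.0], [0.0, -0.0, -1.0]]
ft_force: [-0.4, 0.3, -0.7]
finger_gap: 0.264
finger_force: 45.0
```

Call:
apply_moves:
  series:
    - [0,0,0,0,0]
    - [0,0,0,0,0]

```text
time: 4.83
ee_pos: [0.4393, -0.3171, 0.135]
orientation: [[-0.075, 0.997, -0.0], [0.997, 0.075, -0.0], [-0.0, -0.0, -1.0]]
ft_force: [0.2, 0.9, -0.5]
finger_gap: 0.262
finger_force: 45.0
```

Call:
apply_moves:
  series:
    - [0,0,-0.5,0,0]
    - [0,0,-0.9,0,0]
    - [0,0,-1,0,0]
    - [0,0,-1,0,0]
    - [0,0,-1,0,0]

```text
time: 5.25
ee_pos: [0.439, -0.3168, 0.2681]
orientation: [[-0.075, 0.997, -0.001], [0.997, 0.075, 0.0], [0.001, -0.001, -1.0]]
ft_force: [0.5, -0.6, -1.2]
finger_gap: 0.258
finger_force: 45.0
```

Call:
apply_moves:
  series:
    - [0,0,-1,0,0]
    - [0,0,-0.9,0,0]
    - [0.75,0.496,0,0,0]
    - [0.75,0.496,0,0,0]
    - [0.75,0.496,0,0,0]

```text
time: 5.67
ee_pos: [0.479, -0.2458, 0.3244]
orientation: [[-0.074, 0.997, 0.001], [0.997, 0.074, -0.0], [-0.0, 0.001, -1.0]]
ft_force: [-0.2, 0.4, -1.9]
finger_gap: 0.262
finger_force: 45.0
```

Call:
apply_moves:
  series:
    - [0.75,0.496,0,0,0]
    - [0.75,0.496,0,0,0]
    - [0.75,0.496,0,0,0]
    - [0.75,0.496,0,0,0]
    - [0.75,0.496,0,0,0]

```text
time: 6.08
ee_pos: [0.5449, -0.1273, 0.3237]
orientation: [[-0.075, 0.997, -0.001], [0.997, 0.075, 0.0], [0.0, -0.001, -1.0]]
ft_force: [-0.5, 0.8, -0.7]
finger_gap: 0.258
finger_force: 45.0
```

Call:
apply_moves:
  series:
    - [0.75,0.496,0,0,0]
    - [0,0,0,-0.048,0]
    - [0,0,0,-0.048,0]
    - [0,0,0.8,0,0]
    - [0,0,0.8,0,0]

```text
time: 6.5
ee_pos: [0.5586, -0.1049, 0.2765]
orientation: [[-0.218, 0.976, 0.003], [0.976, 0.218, -0.001], [-0.001, 0.003, -1.0]]
ft_force: [0.2, 0.4, -1.8]
finger_gap: 0.262
finger_force: 45.0
```

Call:
apply_moves:
  series:
    - [0,0,0.8,0,0]
    - [0,0,0.8,0,0]
    - [0,0,0.8,0,0]
    - [0,0,0.8,0,0]
    - [0,0,0,0,0]

```text
time: 6.92
ee_pos: [0.5543, -0.1044, 0.1749]
orientation: [[-0.217, 0.976, -0.011], [0.976, 0.217, 0.002], [0.004, -0.01, -1.0]]
ft_force: [-0.9, 0.8, -1.6]
finger_gap: 0.262
finger_force: 45.0
```

```bash
python3 - <<'E'
from h import *
np.set_printoptions(precision=4,suppress=True)
s=ctrl.get_obs(); print(s['time'],s['ee_pos'],s['orientation'],s['ft_force'],s['finger_gap'])
snap('wrist','w2.png'); np.save('c2.npy',np.array(cam('wrist'),dtype=object),allow_pickle=True); K,R,t=cam('wrist'); print(-R.T@t)
snap('scene','s2.png');snap('top','t2.png')
E
```

```text
6.9167 [ 0.5543 -0.1044  0.1749] [[-0.2173  0.976  -0.0107]
 [ 0.9761  0.2173  0.0021]
 [ 0.0044 -0.01   -0.9999]] [-0.9327  0.825  -1.633 ] 0.26221615452540986Traceback (most recent call last):
  File "<stdin>", line 4, in <module>
ValueError: could not broadcast input array from shape (3,3) into shape (3,)
```

View pics/w2.png

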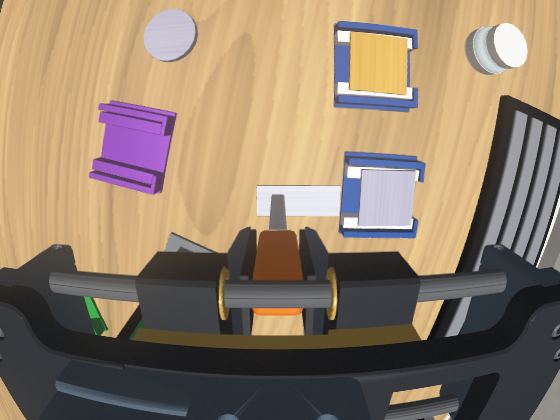

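```bash
cat > m.py <<'E'
from h import *
np.set_printoptions(precision=4,suppress=True)
def wrect(im,c,z,cx,cy,yaw,hx=.14,hy=.07,res=.0005):
    # local frame: u along yaw, v left; out col=u, row=-v
    u=np.arange(-hx,hx,res);v=np.arange(hy,-hy,-res);U,V=np.meshgrid(u,v)
    X=cx+U*np.cos(yaw)-V*np.sin(yaw);Y=cy+U*np.sin(yaw)+V*np.cos(yaw)
    K,R,t=c;P=np.stack([X,Y,np.full_like(X,z)],-1)@R.T+t
    r=np.hypot(P[...,0],P[...,1]);k=np.arctan2(r,P[...,2])/r
    return cv2.remap(im,(K[0,0]*P[...,0]*k+K[0,2]).astype(np.float32),(K[1,1]*P[...,1]*k+K[1,2]).astype(np.float32),cv2.INTER_LINEAR),u,v
def rep(nm,m,u,v,k=1,minA=60):
    n,l,st,ce=cv2.connectedComponentsWithStats(m.astype(np.uint8))
    for i in (np.argsort(-st[1:,4])[:k]+1 if n>1 else []):
        if st[i,4]<minA: continue
        p=np.argwhere(l==i)[:,::-1].astype(np.float32);r=cv2.minAreaRect(p)
        x,y,w,h=st[i,:4]; print(nm,'ctr mm',np.round([u[0]*1e3+r[0][0]*.5,v[0]*1e3-r[0][1]*.5],1),'size',np.round(np.array(r[1])*.5,1),'ang',round(r[2],1),'box u %.1f..%.1f v %.1f..%.1f'%(u[x]*1e3,u[x+w-1]*1e3,v[y+h-1]*1e3,v[y]*1e3))
E
python3 - <<'E'
from m import *
s=ctrl.get_obs(); im=snap('wrist','w3.png')[:,:,::-1].copy(); c=cam('wrist')
snap('scene','s3.png'); snap('top','t3.png')
s=ctrl.get_obs();print(s['ee_pos'],s['orientation'][:,1],-c[1].T@c[2])
p=s['ee_pos'];yaw=.22;zf=p[2]-.131
for nm,z in(('foot',zf+.003),('plate',.03),('rail',.024),('lip',.029)):
    r,u,v=wrect(im,c,z,p[0],p[1],yaw,hx=.2); cv2.imwrite(f'pics/q_{nm}.png',r)
    R=r.astype(int);g=R.max(2);sat=g-R.min(2)
    for a,b in((0.03,0),(0.11,0),(.075,.025),(.075,-.025)):
        pass
    if nm=='foot': m=(g>195)&(sat<40)&(u[None]<.066)
    if nm=='plate': m=(sat<45)&(g>120)&(g<215)&(R[...,0]>=R[...,2])&(u[None]>.068); m=cv2.morphologyEx(m.astype(np.uint8),cv2.MORPH_OPEN,np.ones((31,31)))
    if nm=='rail': m=(g>215)&(sat<30)&(u[None]>.06)
    if nm=='lip': m=(R[...,0]>R[...,2]+45)&(g>60)&(u[None]>.05)
    rep(nm,m,u,v,3)
for q in((300,200),(387,200),(349,172),(349,230),(380,160)): print(q,im[q[1],q[0]])
E
```

```text
[ 0.5589 -0.1053  0.1817] [0.9761 0.2173 0.0028] [ 0.5403 -0.0299  0.3519]
foot ctr mm [17.8  0.2] size [79.5 29.5] ang 0.0 box u -22.0..57.5 v -14.5..15.0
foot ctr mm [ 62.5 -19.8] size [10.5  6. ] ang 90.0 box u 59.5..65.5 v -25.0..-14.5
foot ctr mm [63. 30.] size [11.  5.] ang 90.0 box u 60.5..65.5 v 24.5..35.5
rail ctr mm [106.5  -3.4] size [79.9 65.4] ang 1.2 box u 66.0..147.0 v -36.5..28.5
rail ctr mm [88. 25.] size [41. 12.] ang 0.0 box u 67.5..108.5 v 19.0..31.0
rail ctr mm [61.5 -7.5] size [32.  3.] ang 90.0 box u 60.0..63.0 v -23.5..8.5
lip ctr mm [71.   2.5] size [40. 17.] ang 90.0 box u 62.5..79.5 v -17.5..22.5
lip ctr mm [107.5 -36. ] size [20. 85.] ang 90.0 box u 65.0..150.0 v -46.0..-26.0
lip ctr mm [108.8  35.7] size [89.7 20.2] ang 11.3 box u 63.0..151.5 v 17.5..40.0
(300, 200) [242 233 231]
(387, 200) [222 205 207]
(349, 172) [253 253 253]
(349, 230) [161 100  72]
(380, 160) [183 113  84]
```

```bash
python3 - <<'E'
from m import *
im=cv2.imread('pics/w3.png');c=cam('wrist');p=[.5589,-.1053]
r,u,v=wrect(im,c,.03,*p,.22,hx=.2);R=r.astype(int);g=R.max(2);sat=g-R.min(2)
m=(sat<35)&(g>150)&(g<236)&(u[None]>.063);m=cv2.morphologyEx(m.astype(np.uint8),cv2.MORPH_OPEN,np.ones((41,41)));rep('plate',m,u,v,2)
r,u,v=wrect(im,c,.024,*p,.22,hx=.2);R=r.astype(int);g=R.max(2);sat=g-R.min(2)
for U in(.070,.074,.078):
    j=np.argmin(abs(u-U)); w=(g[:,j]>215)&(sat[:,j]<30); e=np.flatnonzero(np.diff(w.astype(int))); print(U,np.round(v[e]*1e3,1))
for V in(.025,-.028):
    j=np.argmin(abs(v-V)); w=(g[j]>200)&(sat[j]<35); e=np.flatnonzero(np.diff(w.astype(int))); e=e[u[e]>.05]; print(V,np.round(u[e]*1e3,1))
E
```

```text
plate ctr mm [113.7  -1.5] size [60.5 63. ] ang -0.0 box u 83.5..144.0 v -33.0..30.0
0.07 [ 29.5  18.5 -25.  -36. ]
0.074 [ 30.   18.  -25.5 -36.5]
0.078 [ 29.5  18.  -25.  -36.5]
0.025 [ 69.5  83.5  85.5 150. ]
-0.028 [ 68.   83.5  85.5 148. ]
```

Call:
apply_moves:
  series:
    - [-0.123,0,0.2,0,0]
    - [0,0,0.45,0,0]
    - [0,0,0.4,0,0]
    - [0,0,0.223,0,0]
    - [0,0,0,0,0]

```text
time: 7.53
ee_pos: [0.558, -0.1088, 0.141]
orientation: [[-0.217, 0.976, -0.002], [0.976, 0.217, 0.0], [0.001, -0.002, -1.0]]
ft_force: [-0.3, 0.1, -0.9]
finger_gap: 0.261
finger_force: 45.0
```

Call:
apply_moves:
  series:
    - [0,0,0,0,0]
    - [0,0,0,0,0]
    - [0,0.2,0,0,0]
    - [0,0.3,0,0,0]
    - [0,0.3,0,0,0]

```text
time: 7.95
ee_pos: [0.5833, -0.1034, 0.1426]
orientation: [[-0.217, 0.976, 0.002], [0.976, 0.217, -0.0], [-0.001, 0.002, -1.0]]
ft_force: [-0.2, 0.6, -0.4]
finger_gap: 0.26
finger_force: 45.0
```

```bash
python3 - <<'E'
from m import *
s=ctrl.get_obs();p=s['ee_pos'];c=cam('wrist');im=snap('wrist','w4.png')[:,:,::-1].copy()
print(p,s['ft_force'],s['orientation'][:,2])
zf=p[2]-.131
r,u,v=wrect(im,c,zf+.003,p[0],p[1],.22,hx=.2);R=r.astype(int);g=R.max(2);sat=g-R.min(2)
for U in(-.015,.02,.03):
    j=np.argmin(abs(u-U)); w=(g[:,j]>195)&(sat[:,j]<40); e=np.flatnonzero(np.diff(w.astype(int))); print('foot v',U,np.round(v[e]*1e3,1))
r,u,v=wrect(im,c,.024,p[0],p[1],.22,hx=.2);R=r.astype(int);g=R.max(2);sat=g-R.min(2)
for U in(.048,.053):
    j=np.argmin(abs(u-U)); w=(g[:,j]>215)&(sat[:,j]<30); e=np.flatnonzero(np.diff(w.astype(int))); print('rail v',U,np.round(v[e]*1e3,1))
r,u,v=wrect(im,c,.03,p[0],p[1],.22,hx=.2);R=r.astype(int);g=R.max(2);sat=g-R.min(2)
m=(sat<35)&(g>150)&(g<236)&(u[None]>.045);m=cv2.morphologyEx(m.astype(np.uint8),cv2.MORPH_OPEN,np.ones((41,41)));rep('plate',m,u,v,1)
E
```

```text
[ 0.5833 -0.1034  0.1426] [-0.2089  0.5573 -0.3998] [ 0.0018 -0.0003 -1.    ]
foot v -0.015 [ 14.  -15.5]
foot v 0.02 [ 14.  -15.5]
foot v 0.03 [ 14. -16.]
rail v 0.048 [ 36.   24.5  16.  -12.5 -18.5 -29.5]
rail v 0.053 [ 36.   24.   16.  -12.5 -19.  -29.5]
plate ctr mm [83.   4.8] size [61.5 61. ] ang 90.0 box u 52.5..113.5 v -26.0..35.5
```

Call:
apply_moves:
  series:
    - [0,0,0,0,0]
    - [0,0,0,0,0]
    - [0,0,0,0,0]
    - [0,0,0,0,0]

```text
time: 8.33
ee_pos: [0.5816, -0.1035, 0.1418]
orientation: [[-0.217, 0.976, -0.001], [0.976, 0.217, -0.0], [0.0, -0.001, -1.0]]
ft_force: [0.5, -0.5, -2.1]
finger_gap: 0.262
finger_force: 45.0
```

```bash
cat >> m.py <<'E'
def edges(g,ax,val,u,v,ok):
    if ax=='u': j=np.argmin(abs(u-val)); w=ok[:,j]; return np.round(v[np.flatnonzero(np.diff(w.astype(int)))]*1e3,1)
    j=np.argmin(abs(v-val)); w=ok[j]; return np.round(u[np.flatnonzero(np.diff(w.astype(int)))]*1e3,1)
E
cat > look.py <<'E'
from m import *
import sys
s=ctrl.get_obs();p=s['ee_pos'];c=cam('wrist');im=snap('wrist',sys.argv[1])[:,:,::-1].copy()
print(s['time'],p,s['ft_force'],s['orientation'][:,2],s['orientation'][:,1])
zf=p[2]-.131
r,u,v=wrect(im,c,zf+.003,p[0],p[1],.22,hx=.2);R=r.astype(int);g=R.max(2);sat=g-R.min(2);ok=(g>195)&(sat<40)
for U in(-.015,.02,.03): print('foot v',U,edges(g,'u',U,u,v,ok))
for V in(-.010,.010): print('foot u',V,edges(g,'v',V,u,v,ok))
r,u,v=wrect(im,c,.024,p[0],p[1],.22,hx=.2);R=r.astype(int);g=R.max(2);sat=g-R.min(2);ok=(g>215)&(sat<30)
for U in(.048,.053): print('rail v',U,edges(g,'u',U,u,v,ok))
for V in(.03,-.024): print('rail u',V,edges(g,'v',V,u,v,ok))
r,u,v=wrect(im,c,.03,p[0],p[1],.22,hx=.2);R=r.astype(int);g=R.max(2);sat=g-R.min(2)
m=(sat<35)&(g>150)&(g<236)&(u[None]>.0);m=cv2.morphologyEx(m.astype(np.uint8),cv2.MORPH_OPEN,np.ones((41,41)));rep('plate',m,u,v,2)
E
python3 look.py w5.png
```

```text
8.3333 [ 0.5816 -0.1035  0.1418] [ 0.4915 -0.4711 -2.0506] [-0.0005 -0.0001 -1.    ] [ 0.9761  0.2172 -0.0005]
foot v -0.015 [ 14.  -15.5]
foot v 0.02 [ 14.  -15.5]
foot v 0.03 [ 14.5 -15.5]
foot u -0.01 [-21.   -8.5   6.5  57.   59.  122. ]
foot u 0.01 [-21.  57.  59. 122.]
rail v 0.048 [ 35.5  24.   16.5 -12.  -18.5 -30. ]
rail v 0.053 [ 35.5  24.   16.5 -12.  -18.5 -30. ]
rail u 0.03 [ 42.   55.   57.   79.   79.5  82.5  83.  103.5 108.5 111.5 113.5 120.5]
rail u -0.024 [ 40.5  55.   57.5 107.  108.5 109.  110.5 112.5 113.5 119.5]
plate ctr mm [85.2  3.5] size [60.  59.5] ang 90.0 box u 55.5..115.0 v -26.5..33.5
```

Call:
apply_moves:
  series:
    - [0.117,0,0,0,0]
    - [0,0,0,0,0]
    - [0,0.3,0,0,0]
    - [0,0.4,0,0,0]
    - [0,0.4,0,0,0]

```text
time: 8.8
ee_pos: [0.6144, -0.0928, 0.1421]
orientation: [[-0.217, 0.976, 0.001], [0.976, 0.217, -0.0], [-0.0, 0.001, -1.0]]
ft_force: [0.3, 0.1, -1.1]
finger_gap: 0.259
finger_force: 45.0
```

Call:
apply_moves:
  series:
    - [0,0.3,0,0,0]
    - [0,0.1,0,0,0]
    - [0,0,0,0,0]
    - [0,0,0,0,0]
    - [0,0,0,0,0]

```text
time: 9.22
ee_pos: [0.6245, -0.0904, 0.1417]
orientation: [[-0.217, 0.976, -0.001], [0.976, 0.217, -0.0], [0.0, -0.001, -1.0]]
ft_force: [0.1, 0.1, -0.5]
finger_gap: 0.258
finger_force: 45.0
```

Call:
apply_moves:
  series:
    - [0,0,0,0,0]
    - [0,0,0,0,0]

```text
time: 9.38
ee_pos: [0.6247, -0.0904, 0.142]
orientation: [[-0.217, 0.976, -0.0], [0.976, 0.217, -0.0], [-0.0, -0.0, -1.0]]
ft_force: [-0.0, 1.1, -1.3]
finger_gap: 0.259
finger_force: 45.0
```

```bash
python3 look.py w6.png
```

```text
9.3833 [ 0.6247 -0.0904  0.142 ] [-0.0301  1.0524 -1.3016] [-0.0001 -0.0001 -1.    ] [ 0.9762  0.217  -0.0001]
foot v -0.015 [ 14.  -15.5]
foot v 0.02 [ 30.5  28.5  27.5 -29.5 -36.  -37. ]
foot v 0.03 [ 30.5  28.5  27.  -26.5]
foot u -0.01 [-21.   -8.5   6.5  74. ]
foot u 0.01 [-21.   73.5]
rail v 0.048 [ 28.  -34.5]
rail v 0.053 [ 28.  -34.5]
rail u 0.03 [-3.  11.  70.  74.5]
rail u -0.024 [ 7.5 10.5 11.5 24.  30.  72. ]
plate ctr mm [40.   1.3] size [61.5 59. ] ang 90.0 box u 10.5..69.5 v -29.5..32.0
plate ctr mm [192.2  -8.2] size [48.5 14.5] ang 90.0 box u 185.0..199.5 v -32.5..16.0
```

Call:
apply_moves:
  series:
    - [0,0,-0.12,0,0]
    - [0,0,-0.12,0,0]
    - [0,0,-0.06,0,0]
    - [0,0,-0.06,0,0]
    - [0,0,-0.06,0,0]

```text
time: 9.85
ee_pos: [0.6249, -0.0903, 0.1545]
orientation: [[-0.217, 0.976, -0.001], [0.976, 0.217, -0.0], [0.0, -0.001, -1.0]]
ft_force: [0.1, -0.3, -2.9]
finger_gap: 0.261
finger_force: 45.0
```

Call:
apply_moves:
  series:
    - [0,0,-0.06,0,0]
    - [0,0,-0.06,0,0]
    - [0,0,-0.06,0,0]
    - [0,0,-0.06,0,0]
    - [0,0,0,0,0]

```text
time: 10.27
ee_pos: [0.6253, -0.0903, 0.1621]
orientation: [[-0.217, 0.976, 0.001], [0.976, 0.217, -0.0], [-0.0, 0.001, -1.0]]
ft_force: [1.2, 0.2, -2.6]
finger_gap: 0.262
finger_force: 45.0
```

```bash
cat > look2.py <<'E'
from m import *
import sys
yaw=float(sys.argv[2])
s=ctrl.get_obs();p=s['ee_pos'];c=cam('wrist');im=snap('wrist',sys.argv[1])[:,:,::-1].copy()
print(s['time'],p,s['ft_force'],s['moment'],s['orientation'][:,2],s['finger_gap'])
zf=p[2]-.131
r,u,v=wrect(im,c,zf+.009,p[0],p[1],yaw,hx=.2);R=r.astype(int);g=R.max(2);sat=g-R.min(2)
m=(sat<35)&(g>150)&(g<236)&(u[None]>.0);m=cv2.morphologyEx(m.astype(np.uint8),cv2.MORPH_OPEN,np.ones((41,41)));rep('plate@foot',m,u,v,2)
E
python3 look2.py w7.png .22
```

```text
10.2667 [ 0.6253 -0.0903  0.1621] [ 1.1936  0.151  -2.5597] [-0.0389 -0.0742  0.0493] [ 0.0007 -0.0002 -1.    ] 0.26163701118811983
plate@foot ctr mm [39.   0.8] size [60.5 60. ] ang 90.0 box u 9.0..69.0 v -29.5..31.0
plate@foot ctr mm [192.2  34. ] size [14.5 46. ] ang 0.0 box u 185.0..199.5 v 11.0..57.0
```

Call:
apply_moves:
  series:
    - [0,0,-0.1,0,0]
    - [0,0,-0.2,0,0]
    - [0,0,-0.3,0,0]
    - [0,0,-0.4,0,0]
    - [0,0,-0.45,0,0]

```text
time: 10.73
ee_pos: [0.625, -0.0903, 0.206]
orientation: [[-0.217, 0.976, -0.0], [0.976, 0.217, -0.0], [0.0, -0.0, -1.0]]
ft_force: [-0.4, 0.2, -3.3]
finger_gap: 0.26
finger_force: 45.0
```

Call:
apply_moves:
  series:
    - [0,0,-0.4,0,0]
    - [0,0,-0.3,0,0]
    - [0,0,-0.2,0,0]
    - [0,0,-0.1,0,0]
    - [0,0,0,0,0]

```text
time: 11.15
ee_pos: [0.6253, -0.0903, 0.2359]
orientation: [[-0.217, 0.976, 0.001], [0.976, 0.217, -0.0], [-0.001, 0.001, -1.0]]
ft_force: [-0.0, 0.8, -2.5]
finger_gap: 0.261
finger_force: 45.0
```

Call:
apply_moves:
  series:
    - [0,-0.1,0,0,0]
    - [0,-0.2,0,0,0]
    - [0,-0.3,0,0,0]
    - [0,-0.4,0,0,0]
    - [0,-0.5,0,0,0]

```text
time: 11.57
ee_pos: [0.5801, -0.1002, 0.2344]
orientation: [[-0.217, 0.976, -0.001], [0.976, 0.217, 0.0], [0.0, -0.001, -1.0]]
ft_force: [0.2, -1.2, -2.4]
finger_gap: 0.26
finger_force: 45.0
```

Call:
apply_moves:
  series:
    - [0,-0.55,0,0,0]
    - [0,-0.55,0,0,0]
    - [0,-0.5,0,0,0]
    - [0,-0.4,0,0,0]
    - [0,-0.3,0,0,0]

```text
time: 11.98
ee_pos: [0.5119, -0.1153, 0.2351]
orientation: [[-0.217, 0.976, -0.001], [0.976, 0.217, -0.0], [0.0, -0.001, -1.0]]
ft_force: [0.0, -0.2, -2.9]
finger_gap: 0.265
finger_force: 45.0
```

Call:
apply_moves:
  series:
    - [0,-0.2,0,0,0]
    - [0,-0.1,0,0,0]
    - [0,0,0,0,0]
    - [0,0,0,0,0]
    - [0,0,0,0,0]

```text
time: 12.4
ee_pos: [0.5057, -0.1169, 0.2351]
orientation: [[-0.217, 0.976, 0.001], [0.976, 0.217, -0.0], [-0.0, 0.001, -1.0]]
ft_force: [-0.0, 0.0, -2.3]
finger_gap: 0.261
finger_force: 45.0
```

```bash
python3 look2.py w8.png .22
```

```text
12.4 [ 0.5057 -0.1169  0.2351] [-0.0459  0.0452 -2.318 ] [-0.0085 -0.0362  0.0019] [ 0.0005 -0.     -1.    ] 0.26082276656571785
plate@foot ctr mm [38.8  0.5] size [60.  60.5] ang 90.0 box u 8.5..69.0 v -29.5..30.5
```

Call:
apply_moves:
  series:
    - [0,0,0,-0.015,0]
    - [0,0,0,-0.03,0]
    - [0,0,0,-0.045,0]
    - [0,0,0,-0.055,0]
    - [0,0,0,-0.055,0]

```text
time: 12.87
ee_pos: [0.5054, -0.117, 0.235]
orientation: [[-0.501, 0.866, -0.0], [0.866, 0.501, -0.0], [0.0, -0.0, -1.0]]
ft_force: [0.7, -0.7, -2.9]
finger_gap: 0.26
finger_force: 45.0
```

Call:
apply_moves:
  series:
    - [0,0,0,-0.055,0]
    - [0,0,0,-0.055,0]
    - [0,0,0,-0.055,0]
    - [0,0,0,-0.055,0]
    - [0,0,0,-0.055,0]

```text
time: 13.28
ee_pos: [0.5054, -0.117, 0.235]
orientation: [[-0.806, 0.592, 0.0], [0.592, 0.806, -0.0], [-0.0, -0.0, -1.0]]
ft_force: [-0.2, -0.3, -2.3]
finger_gap: 0.264
finger_force: 45.0
```

Call:
apply_moves:
  series:
    - [0,0,0,-0.055,0]
    - [0,0,0,-0.055,0]
    - [0,0,0,-0.055,0]
    - [0,0,0,-0.055,0]
    - [0,0,0,-0.055,0]

```text
time: 13.7
ee_pos: [0.5054, -0.117, 0.2351]
orientation: [[-0.976, 0.22, 0.0], [0.22, 0.976, -0.0], [-0.0, -0.0, -1.0]]
ft_force: [-0.5, -0.7, -2.7]
finger_gap: 0.261
finger_force: 45.0
```

Call:
apply_moves:
  series:
    - [0,0,0,-0.045,0]
    - [0,0,0,-0.03,0]
    - [0,0,0,-0.026,0]
    - [0,0,0,0,0]
    - [0,0,0,0,0]

```text
time: 14.12
ee_pos: [0.5053, -0.117, 0.2351]
orientation: [[-0.997, 0.075, 0.0], [0.075, 0.997, -0.0], [-0.0, -0.0, -1.0]]
ft_force: [-0.6, 0.2, -2.1]
finger_gap: 0.259
finger_force: 45.0
```

Call:
apply_moves:
  series:
    - [0.04,0.1,0,0,0]
    - [0.04,0.2,0,0,0]
    - [0.04,0.3,0,0,0]
    - [0.04,0.4,0,0,0]
    - [0.04,0.5,0,0,0]

```text
time: 14.53
ee_pos: [0.5023, -0.0707, 0.2352]
orientation: [[-0.997, 0.076, 0.0], [0.076, 0.997, 0.0], [-0.0, 0.0, -1.0]]
ft_force: [0.4, 0.3, -1.9]
finger_gap: 0.258
finger_force: 45.0
```

```bash
python3 look2.py w9.png 1.497
```

```text
14.5333 [ 0.5023 -0.0707  0.2352] [ 0.4198  0.2733 -1.9407] [ 0.0098 -0.1456  0.0216] [ 0.      0.0001 -1.    ] 0.2582433823775526
plate@foot ctr mm [39.8  0.8] size [60.5 60.5] ang -0.0 box u 9.5..70.0 v -29.5..31.0
```

Call:
apply_moves:
  series:
    - [0.04,0.6,0,0,0]
    - [0.04,0.7,0,0,0]
    - [0.04,0.75,0,0,0]
    - [0.04,0.75,0,0,0]
    - [0.04,0.75,0,0,0]

```text
time: 15.0
ee_pos: [0.5041, 0.0368, 0.2353]
orientation: [[-0.997, 0.075, 0.0], [0.075, 0.997, 0.0], [-0.0, 0.0, -1.0]]
ft_force: [0.4, -0.8, -2.8]
finger_gap: 0.259
finger_force: 45.0
```

Call:
apply_moves:
  series:
    - [0.04,0.75,0,0,0]
    - [0.04,0.75,0,0,0]
    - [0.04,0.75,0,0,0]
    - [0.04,0.75,0,0,0]
    - [0.04,0.75,0,0,0]

```text
time: 15.42
ee_pos: [0.5064, 0.1495, 0.2352]
orientation: [[-0.997, 0.074, 0.0], [0.074, 0.997, 0.0], [-0.0, 0.0, -1.0]]
ft_force: [0.8, 0.6, -2.9]
finger_gap: 0.263
finger_force: 45.0
```

Call:
apply_moves:
  series:
    - [0.04,0.75,0,0,0]
    - [0.04,0.75,0,0,0]
    - [0.04,0.7,0,0,0]
    - [0.04,0.6,0,0,0]
    - [0.04,0.5,0,0,0]

```text
time: 15.83
ee_pos: [0.5077, 0.2489, 0.2351]
orientation: [[-0.997, 0.074, -0.0], [0.074, 0.997, 0.0], [0.0, 0.0, -1.0]]
ft_force: [1.0, 0.7, -2.6]
finger_gap: 0.258
finger_force: 45.0
```

Call:
apply_moves:
  series:
    - [0.04,0.4,0,0,0]
    - [0.04,0.3,0,0,0]
    - [0.04,0.2,0,0,0]
    - [0.04,0.1,0,0,0]
    - [0,0,0,0,0]

```text
time: 16.25
ee_pos: [0.5056, 0.2772, 0.2351]
orientation: [[-0.997, 0.075, -0.0], [0.075, 0.997, -0.0], [0.0, -0.0, -1.0]]
ft_force: [0.0, -0.8, -3.2]
finger_gap: 0.259
finger_force: 45.0
```

Call:
apply_moves:
  series:
    - [0,0,0,0,0]
    - [0,0,0,0,0]
    - [0,0,0,0,0]

```text
time: 16.5
ee_pos: [0.506, 0.2764, 0.2352]
orientation: [[-0.997, 0.076, 0.0], [0.076, 0.997, -0.0], [-0.0, -0.0, -1.0]]
ft_force: [0.5, -0.1, -3.1]
finger_gap: 0.261
finger_force: 45.0
```

```bash
python3 look2.py w10.png 1.497
```

```text
16.5 [0.506  0.2764 0.2352] [ 0.5369 -0.0811 -3.098 ] [-0.0365 -0.1311 -0.0143] [ 0.0001 -0.0003 -1.    ] 0.26106077005625683
plate@foot ctr mm [169.8   0.2] size [139.5  59.5] ang 90.0 box u 140.0..199.5 v -69.5..70.0
plate@foot ctr mm [103.7  21. ] size [59.5 75. ] ang -0.0 box u 74.0..133.5 v -16.5..58.5
```

View pics/w10.png

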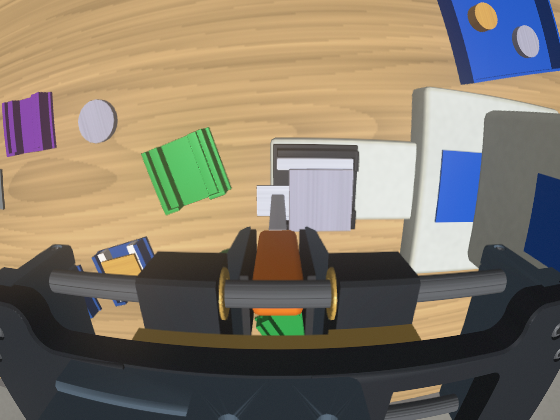

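```bash
python3 - <<'E'
from m import *
c=cam('wrist');im=cv2.imread('pics/w10.png');p=[.506,.2764]
r,u,v=wrect(im,c,.078,*p,1.497);R=r.astype(int);g=R.max(2);sat=g-R.min(2);ok=(g>150)&(R[...,0]>R[...,2]+3)
for U in(.01,.02,.04,.06): 
    print('rail v',U,edges(g,'u',U,u,v,ok))
for V in(.024,.028,.032,.034): print('rail u',V,edges(g,'v',V,u,v,ok))
rep('all',ok&(v[:,None]>.018)&(u[None]<.1),u,v,2)
r,u,v=wrect(im,c,.2352-.131+.009,*p,1.497);R=r.astype(int);g=R.max(2);sat=g-R.min(2);ok=(g>150)&(sat<60)&(R[...,0]>R[...,2]+3)
for U in(.02,.04,.06): print('plate v',U,edges(g,'u',U,u,v,ok))
for V in(-.02,0,.015): print('plate u',V,edges(g,'v',V,u,v,ok))
for q in((300,163),(325,200),(270,200)): print(im[q[1],q[0]])
E
```

```text
rail v 0.01 [ 37.   25.5   8.5 -28.5]
rail v 0.02 [ 36.5  26.   25.5 -41. ]
rail v 0.04 [ 37.   26.   25.5 -40. ]
rail v 0.06 [ 37.  -40.5]
rail u 0.024 [-139.  -135.  -129.5 -120.  -113.5  -71.   -69.5  -63.5  -58.5  -56.
   12.    78.5]
rail u 0.028 [-140.  -136.5 -130.5 -121.5 -114.5  -72.   -71.5  -65.   -60.   -57.
   -0.5   78.5]
rail u 0.032 [-138.  -132.5 -122.5 -116.   -73.5  -72.   -66.5  -61.5  -58.5   -0.5
   78. ]
rail u 0.034 [-138.5 -132.5 -123.5 -116.5  -74.   -73.   -67.   -61.5  -59.    -0.5
   78. ]
all ctr mm [-92.1  35.7] size [52.  47.3] ang 71.6 box u -122.0..-61.5 v 18.5..67.0
all ctr mm [39.5 27.8] size [18.5 79. ] ang 90.0 box u 0.0..79.0 v 18.5..37.0
plate v 0.02 [ 41.5  31.5  31.  -28. ]
plate v 0.04 [ 41.5 -28. ]
plate v 0.06 [ 41.5 -28. ]
plate u -0.02 [11.  70.5]
plate u 0 [-19.   -6.5   6.   70.5]
plate u 0.015 [-19.   70.5]
[231 221 219]
[211 193 195]
[228 218 216]
```

Call:
apply_moves:
  series:
    - [0.05,0.01,0,0,0]
    - [0.05,0.01,0,0,0]
    - [0,0,0.1,0,0]
    - [0,0,0.2,0,0]
    - [0,0,0.2,0,0]

```text
time: 16.97
ee_pos: [0.5029, 0.2778, 0.2196]
orientation: [[-0.997, 0.075, 0.0], [0.075, 0.997, -0.0], [-0.0, -0.0, -1.0]]
ft_force: [-0.4, 1.2, -2.9]
finger_gap: 0.264
finger_force: 45.0
```

Call:
apply_moves:
  series:
    - [0,0,0.15,0,0]
    - [0,0,0.1,0,0]
    - [0,0,0,0,0]
    - [0,0,0,0,0]
    - [0,0,0,0,0]

```text
time: 17.38
ee_pos: [0.5031, 0.278, 0.2128]
orientation: [[-0.997, 0.075, 0.0], [0.075, 0.997, 0.0], [-0.0, 0.0, -1.0]]
ft_force: [-0.1, 0.0, -2.6]
finger_gap: 0.258
finger_force: 45.0
```

```bash
cat > look3.py <<'E'
from m import *
import sys
s=ctrl.get_obs();p=s['ee_pos'];c=cam('wrist');im=snap('wrist',sys.argv[1])[:,:,::-1].copy();zp=float(sys.argv[2]) if len(sys.argv)>2 else p[2]-.131+.009
print(s['time'],p,s['ft_force'])
r,u,v=wrect(im,c,.078,*p[:2],1.497);R=r.astype(int);g=R.max(2);ok=(g>150)&(R[...,0]>R[...,2]+3)
for U in(.02,.04,.06): print('rail v',U,edges(g,'u',U,u,v,ok))
for V in(.032,.034): print('rail u',V,edges(g,'v',V,u,v,ok))
r,u,v=wrect(im,c,zp,*p[:2],1.497);R=r.astype(int);g=R.max(2);ok=(g>150)&(R[...,0]>R[...,2]+3)
ok2=ok&(g<228)
for U in(.02,.04,.06): print('plate v',U,edges(g,'u',U,u,v,ok),edges(g,'u',U,u,v,ok2))
for V in(-.02,.015): print('plate u',V,edges(g,'v',V,u,v,ok))
E
python3 look3.py w11.png
```

```text
17.3833 [0.5031 0.278  0.2128] [-0.1487  0.0409 -2.5607]
rail v 0.02 [ 34.   29.5  29.  -33.5]
rail v 0.04 [ 34.   29.5  29.  -33. ]
rail v 0.06 [ 34. -33.]
rail u 0.032 [-138.5 -132.5 -123.5 -116.   -74.5  -73.5  -67.5  -62.5  -59.5   -2.
   77. ]
rail u 0.034 [-139.  -133.  -124.  -117.   -75.5  -73.5  -68.5  -63.   -60. ]
plate v 0.02 [ 35.5  31.5  31.  -28.5] [ 35.5  34.5  33.   31.5  31.  -28.5]
plate v 0.04 [ 36.  -28.5] [ 36.   34.5  33.  -28.5]
plate v 0.06 [ 36.  -28.5] [ 36.   34.5  33.  -28.5]
plate u -0.02 [ 7.5 73.5]
plate u 0.015 [-130.  -126.5 -120.5 -112.  -105.5  -65.   -63.5  -58.5  -53.   -50.5
  -19.    70.5]
```

Call:
apply_moves:
  series:
    - [0,0,0.05,0,0]
    - [0,0,0.05,0,0]
    - [0,0,0.05,0,0]
    - [0,0,0.05,0,0]
    - [0,0,0.05,0,0]

```text
time: 17.85
ee_pos: [0.503, 0.2779, 0.2051]
orientation: [[-0.997, 0.075, 0.0], [0.075, 0.997, 0.0], [-0.0, 0.0, -1.0]]
ft_force: [0.7, -0.0, -1.6]
finger_gap: 0.259
finger_force: 45.0
```

Call:
apply_moves:
  series:
    - [0,0,0.05,0,0]
    - [0,0,0.05,0,0]
    - [0,0,0.05,0,0]
    - [0,0,0.04,0,0]
    - [0,0,0,0,0]

```text
time: 18.27
ee_pos: [0.5029, 0.2778, 0.1992]
orientation: [[-0.997, 0.075, -0.0], [0.075, 0.997, -0.0], [0.0, -0.0, -1.0]]
ft_force: [1.2, -0.1, -0.5]
finger_gap: 0.256
finger_force: 45.0
```

Call:
apply_moves:
  series:
    - [0,0,0,0,0]
    - [0,0,0,0,0]

```text
time: 18.43
ee_pos: [0.503, 0.2779, 0.1995]
orientation: [[-0.997, 0.075, 0.0], [0.075, 0.997, 0.0], [-0.0, 0.0, -1.0]]
ft_force: [0.1, -0.5, -1.1]
finger_gap: 0.258
finger_force: 45.0
```

```bash
python3 look3.py w12.png .084
```

```text
18.4333 [0.503  0.2779 0.1995] [ 0.1299 -0.4957 -1.0582]
rail v 0.02 [ 34.   30.5  30.  -32. ]
rail v 0.04 [ 34. -32.]
rail v 0.06 [ 34.   31.   30.5 -32.5]
rail u 0.032 [-137.5 -131.5 -122.5 -115.5  -74.   -72.5  -67.   -61.5  -58.5   -2.
   77.5]
rail u 0.034 [-138.  -132.  -123.  -116.   -74.5  -73.   -68.   -62.5  -59.5]
plate v 0.02 [ 34.5  31.5  31.  -29.5] [ 34.5  33.5  33.   31.5  31.  -29.5]
plate v 0.04 [ 35. -30.] [ 35.   33.5  33.  -30. ]
plate v 0.06 [ 35.   32.   31.5 -30. ] [ 35.   32.   31.5 -30. ]
plate u -0.02 [-120.  -114.5    7.5   75.5]
plate u 0.015 [-132.5 -128.5 -123.  -114.  -107.   -66.5  -65.   -59.5  -54.   -51.5
  -18.5   70.5]
```

Call:
apply_moves:
  series:
    - [0,-0.1,0,0,0]
    - [0,-0.2,0,0,0]
    - [0,-0.4,0,0,0]
    - [0,-0.6,0,0,0]
    - [0,-0.8,0,0,0]

```text
time: 18.9
ee_pos: [0.4981, 0.2143, 0.1993]
orientation: [[-0.997, 0.074, 0.0], [0.074, 0.997, -0.0], [-0.0, 0.0, -1.0]]
ft_force: [0.2, 0.0, -1.2]
finger_gap: 0.265
finger_force: 45.0
```

Call:
apply_moves:
  series:
    - [0,-0.8,0,0,0]
    - [0,-0.6,0,0,0]
    - [0,-0.4,0,0,0]
    - [0,-0.2,0,0,0]
    - [0,0,0,0,0]

```text
time: 19.32
ee_pos: [0.4936, 0.1539, 0.1996]
orientation: [[-0.997, 0.077, 0.0], [0.077, 0.997, -0.0], [-0.0, -0.0, -1.0]]
ft_force: [-0.3, 0.8, -0.5]
finger_gap: 0.258
finger_force: 45.0
```

Call:
apply_moves:
  series:
    - [0,0,-0.4,0,0]
    - [0,0,-0.8,0,0]
    - [0,0,-0.9,0,0]
    - [0,0,-0.9,0,0]
    - [0,0,-0.8,0,0]

```text
time: 19.73
ee_pos: [0.4939, 0.1562, 0.3151]
orientation: [[-0.997, 0.074, 0.001], [0.074, 0.997, 0.001], [-0.001, 0.001, -1.0]]
ft_force: [0.7, 0.4, -1.4]
finger_gap: 0.257
finger_force: 45.0
```

Call:
apply_moves:
  series:
    - [0,0,-0.4,0,0]
    - [0,0,0,0.079,0]
    - [0,0,0,0.079,0]
    - [0,0,0,0.079,0]
    - [0,0,0,0.079,0]

```text
time: 20.15
ee_pos: [0.4938, 0.1562, 0.3255]
orientation: [[-0.85, 0.526, 0.0], [0.526, 0.85, 0.001], [0.0, 0.001, -1.0]]
ft_force: [0.1, -0.0, -0.6]
finger_gap: 0.265
finger_force: 45.0
```

Call:
apply_moves:
  series:
    - [0,0,0,0.079,0]
    - [0,0,0,0.079,0]
    - [0,0,0,0.079,0]
    - [0,0,0,0.079,0]
    - [0,0,0,0.079,0]

```text
time: 20.57
ee_pos: [0.4938, 0.1562, 0.3254]
orientation: [[-0.412, 0.911, 0.0], [0.911, 0.412, 0.001], [0.0, 0.0, -1.0]]
ft_force: [-0.4, 0.1, -1.1]
finger_gap: 0.258
finger_force: 45.0
```

Call:
apply_moves:
  series:
    - [0,0,0,0.079,0]
    - [0,0,0,0.079,0]
    - [0,0,0,0.078,0]
    - [0,0,0,0,0]
    - [0,0,0,0,0]

```text
time: 20.98
ee_pos: [0.4938, 0.1559, 0.3253]
orientation: [[-0.079, 0.997, -0.0], [0.997, 0.079, 0.0], [0.0, -0.0, -1.0]]
ft_force: [-1.0, -0.1, -0.9]
finger_gap: 0.26
finger_force: 45.0
```

```bash
python3 - <<'E'
from m import *
s=ctrl.get_obs();print(s['time'],s['ee_pos'],s['orientation'][:,0],s['ft_force'],s['finger_gap'])
S=snap('scene','s4.png')[:,:,::-1];T=snap('top','t4.png')[:,:,::-1]
o=[]
for n,im in(('scene',S),('top',T)):
    r=rect(n,im,.506,.317,.084).copy(); o.append(r)
    R=r.astype(int);g=R.max(2);ok=(R[...,0]>R[...,2]+3)&(g>100);ok[:,:60]=0
    m=cv2.morphologyEx(ok.astype(np.uint8),cv2.MORPH_OPEN,np.ones((41,41)))
    n_,l,st,ce=cv2.connectedComponentsWithStats(m)
    i=1+np.argmax(st[1:,4]);q=np.argwhere(l==i)[:,::-1].astype(np.float32);a=cv2.minAreaRect(q);print(n,unrect(a[0],.506,.317),np.array(a[1])*.35,a[2])
cv2.imwrite('pics/r4.png',np.hstack(o))
E
```

```text
20.9833 [0.4938 0.1559 0.3253] [-0.0788  0.9969  0.0003] [-0.9819 -0.1431 -0.9458] 0.2603009067273326
scene (0.5065147033691407, 0.31732645874023435) [58.4346 58.3966] 3.9646546840667725
top (0.5044724937438966, 0.3214941162109375) [63.5859 68.8093] 4.635463714599609
```

View pics/r4.png

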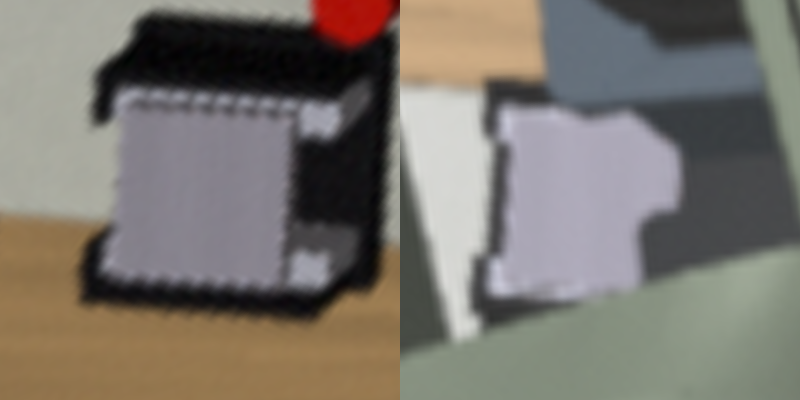

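Call:
apply_moves:
  series:
    - [-0.3,-0.15,0,0,0]
    - [-0.6,-0.15,0,0,0]
    - [-0.85,-0.15,0,0,0]
    - [-0.85,-0.15,0,0,0]
    - [-0.85,-0.15,0,0,0]

```text
time: 21.5
ee_pos: [0.4783, 0.0489, 0.3255]
orientation: [[-0.077, 0.997, -0.0], [0.997, 0.077, -0.001], [-0.0, -0.0, -1.0]]
ft_force: [0.5, -0.1, -0.1]
finger_gap: 0.262
finger_force: 45.0
```

Call:
apply_moves:
  series:
    - [-0.85,-0.15,0,0,0]
    - [-0.85,-0.15,0,0,0]
    - [-0.85,-0.15,0,0,0]
    - [-0.85,-0.15,0,0,0]
    - [-0.85,-0.15,0,0,0]

```text
time: 21.92
ee_pos: [0.4652, -0.0801, 0.3256]
orientation: [[-0.076, 0.997, 0.0], [0.997, 0.076, -0.0], [-0.0, 0.0, -1.0]]
ft_force: [0.3, -0.3, -1.1]
finger_gap: 0.261
finger_force: 45.0
```

Call:
apply_moves:
  series:
    - [-0.85,-0.15,0,0,0]
    - [-0.85,-0.15,0,0,0]
    - [-0.85,-0.15,0,0,0]
    - [-0.85,-0.15,0,0,0]
    - [-0.85,-0.15,0,0,0]

```text
time: 22.33
ee_pos: [0.4523, -0.2088, 0.3256]
orientation: [[-0.076, 0.997, 0.0], [0.997, 0.076, -0.0], [-0.0, 0.0, -1.0]]
ft_force: [-0.1, 0.1, -2.0]
finger_gap: 0.262
finger_force: 45.0
```

Call:
apply_moves:
  series:
    - [-0.85,-0.15,0,0,0]
    - [-0.85,-0.15,0,0,0]
    - [-0.85,-0.15,0,0,0]
    - [-0.6,-0.15,0,0,0]
    - [-0.45,-0.2,0,0,0]

```text
time: 22.75
ee_pos: [0.4365, -0.3189, 0.3252]
orientation: [[-0.075, 0.997, -0.0], [0.997, 0.075, -0.0], [-0.0, -0.0, -1.0]]
ft_force: [0.3, 0.5, -1.8]
finger_gap: 0.259
finger_force: 45.0
```

Call:
apply_moves:
  series:
    - [0,0,0,0.02,0]
    - [0,0,0,0,0]
    - [0,0,0,0,0]
    - [0,0,0,0,0]

```text
time: 23.08
ee_pos: [0.4372, -0.3166, 0.3256]
orientation: [[-0.046, 0.999, 0.0], [0.999, 0.046, -0.0], [-0.0, 0.0, -1.0]]
ft_force: [-0.1, 0.4, -1.4]
finger_gap: 0.26
finger_force: 45.0
```

```bash
python3 - <<'E'
from m import *
s=ctrl.get_obs();p=s['ee_pos'];c=cam('wrist');im=snap('wrist','w13.png')[:,:,::-1].copy()
print(s['time'],p,s['orientation'][:,0],s['ft_force'])
yaw=np.arctan2(s['orientation'][1,0],s['orientation'][0,0])-np.pi/2;print(yaw)
r,u,v=wrect(im,c,p[2]-.131+.003,*p[:2],yaw);R=r.astype(int);g=R.max(2);sat=g-R.min(2);ok=(g>195)&(sat<40)
for U in(-.015,.02,.03): print('foot v',edges(g,'u',U,u,v,ok))
for V in(-.01,0.01): print('foot u',edges(g,'v',V,u,v,ok))
E
```

```text
23.0833 [ 0.4372 -0.3166  0.3256] [-0.0462  0.9989 -0.    ] [-0.0854  0.3897 -1.3931]
0.046255371803866074
foot v [ 14.  -15.5]
foot v [ 14.  -15.5]
foot v [ 14.  -15.5]
foot u [-21.   -8.5   6.5  59.5]
foot u [-20.5  59.5]
```

Call:
apply_moves:
  series:
    - [-0.093,0.015,0,0,0]
    - [0,0,0.4,0,0]
    - [0,0,0.8,0,0]
    - [0,0,0.8,0,0]
    - [0,0,0.4,0,0]

```text
time: 23.55
ee_pos: [0.4371, -0.3186, 0.2508]
orientation: [[-0.046, 0.999, -0.003], [0.999, 0.046, 0.002], [0.002, -0.003, -1.0]]
ft_force: [-0.4, 0.8, -1.4]
finger_gap: 0.257
finger_force: 45.0
```

Call:
apply_moves:
  series:
    - [0,0,0.2,0,0]
    - [0,0,0.2,0,0]
    - [0,0,0.3,0,0]
    - [0,0,0.5,0,0]
    - [0,0,0.6,0,0]

```text
time: 23.97
ee_pos: [0.4391, -0.3204, 0.2005]
orientation: [[-0.045, 0.999, 0.004], [0.999, 0.045, -0.003], [-0.003, 0.003, -1.0]]
ft_force: [-0.4, 0.7, -1.2]
finger_gap: 0.262
finger_force: 45.0
```

Call:
apply_moves:
  series:
    - [0,0,0.6,0,0]
    - [0,0,0.5,0,0]
    - [0,0,0.4,0,0]
    - [0,0,0.3,0,0]
    - [0,0,0.15,0,0]

```text
time: 24.38
ee_pos: [0.4379, -0.3195, 0.1402]
orientation: [[-0.045, 0.999, -0.0], [0.999, 0.045, 0.0], [0.0, -0.0, -1.0]]
ft_force: [-0.4, -0.2, -0.8]
finger_gap: 0.262
finger_force: 45.0
```

Call:
apply_moves:
  series:
    - [0,0,0,0,0]
    - [0,0,0,0,0]
    - [0,0,0,0,0]

```text
time: 24.63
ee_pos: [0.4386, -0.3201, 0.1419]
orientation: [[-0.045, 0.999, 0.002], [0.999, 0.045, -0.001], [-0.001, 0.002, -1.0]]
ft_force: [-0.0, -0.5, -2.0]
finger_gap: 0.261
finger_force: 45.0
```

Call:
apply_moves:
  series:
    - [0,0,0.07,0,0]
    - [0,0,0.07,0,0]
    - [0,0,0.05,0,0]
    - [0,0,0.02,0,0]
    - [0,0,0,0,0]

```text
time: 25.05
ee_pos: [0.4381, -0.3197, 0.135]
orientation: [[-0.045, 0.999, 0.0], [0.999, 0.045, -0.0], [-0.0, 0.0, -1.0]]
ft_force: [-0.7, -1.2, 1.5]
finger_gap: 0.263
finger_force: 45.0
```

Call:
apply_moves:
  series:
    - [0,0,0,0,0]
    - [0,0,0,0,0]

```text
time: 25.22
ee_pos: [0.4381, -0.3198, 0.135]
orientation: [[-0.045, 0.999, 0.0], [0.999, 0.045, -0.0], [-0.001, 0.0, -1.0]]
ft_force: [-1.0, 1.3, 2.2]
finger_gap: 0.261
finger_force: 45.0
```

Foot is on the floor of the holder (force changed sign). Open gently and rise.

Call:
apply_moves:
  series:
    - [0,0,0,0,0.35]
    - [0,0,0,0,0.5]
    - [0,0,0,0,0.7]
    - [0,0,0,0,1]
    - [0,0,0,0,1]

```text
time: 25.63
ee_pos: [0.438, -0.3196, 0.1345]
orientation: [[-0.045, 0.999, -0.0], [0.999, 0.045, 0.0], [0.0, -0.0, -1.0]]
ft_force: [-0.9, -0.3, -0.1]
finger_gap: 0.595
finger_force: 0.0
```

Call:
apply_moves:
  series:
    - [0,0,0,0,1]
    - [0,0,0,0,1]
    - [0,0,0,0,1]
    - [0,0,0,0,1]
    - [0,0,-0.3,0,1]

```text
time: 26.05
ee_pos: [0.437, -0.3189, 0.1424]
orientation: [[-0.045, 0.999, -0.003], [0.999, 0.045, 0.002], [0.002, -0.003, -1.0]]
ft_force: [-0.5, 0.3, -0.4]
finger_gap: 0.959
finger_force: 0.0
```

Call:
apply_moves:
  series:
    - [0,0,-0.6,0,1]
    - [0,0,-0.8,0,1]
    - [0,0,-0.8,0,1]
    - [0,0,-0.6,0,1]
    - [0,0,-0.3,0,1]

```text
time: 26.47
ee_pos: [0.4389, -0.3203, 0.2401]
orientation: [[-0.045, 0.999, 0.004], [0.999, 0.045, -0.003], [-0.003, 0.004, -1.0]]
ft_force: [-0.0, 1.1, 0.5]
finger_gap: 1.003
finger_force: 0.0
```

Call:
apply_moves:
  series:
    - [0,0,0,0,1]
    - [0,0,0,0,1]
    - [0,0,0,0,1]

```text
time: 26.72
ee_pos: [0.4373, -0.3191, 0.2354]
orientation: [[-0.045, 0.999, -0.002], [0.999, 0.045, 0.001], [0.002, -0.002, -1.0]]
ft_force: [0.1, -0.5, -0.3]
finger_gap: 0.999
finger_force: 0.0
```

```bash
python3 - <<'E'
from m import *
s=ctrl.get_obs();p=s['ee_pos'];c=cam('wrist');im=snap('wrist','w14.png')[:,:,::-1].copy()
print(s['time'],p,s['ft_force'],s['finger_gap'])
r,u,v=wrect(im,c,.185,.439,-.318,.046);h=cv2.cvtColor(r,cv2.COLOR_BGR2HSV).astype(int)
rep('griptop',(h[...,0]<22)&(h[...,1]>140)&(h[...,2]>210),u,v)
r,u,v=wrect(im,c,.007,.439,-.318,.046);R=r.astype(int);g=R.max(2);ok=(g>195)&(g-R.min(2)<40)
for U in(-.015,.02,.05): print('foot v',edges(g,'u',U,u,v,ok))
print('foot u',edges(g,'v',-.01,u,v,ok))
S=snap('scene','s5.png')[:,:,::-1];T=snap('top','t5.png')[:,:,::-1]
for n,im1 in(('scene',S),('top',T)):
    r=rect(n,im1,.506,.317,.084).astype(int);g=r.max(2);ok=(r[...,0]>r[...,2]+3)&(g>100);ok[:,:60]=0
    m=cv2.morphologyEx(ok.astype(np.uint8),cv2.MORPH_OPEN,np.ones((41,41)))
    q=np.argwhere(m)[:,::-1].astype(np.float32);a=cv2.minAreaRect(q);print(n,unrect(a[0],.506,.317),np.array(a[1])*.35,a[2])
    d=cv2.absdiff(im1,cv2.imread(f'pics/{n}0.png')).max(2)>50
    d=cv2.morphologyEx(d.astype(np.uint8),cv2.MORPH_OPEN,np.ones((3,3)));k,l,st,ce=cv2.connectedComponentsWithStats(d)
    print('changed',[st[i].tolist() for i in range(1,k) if st[i,4]>15])
E
```

```text
26.7167 [ 0.4373 -0.3191  0.2354] [ 0.0577 -0.5068 -0.3404] 0.9987260570188913
griptop ctr mm [-1.8 -2.8] size [13.5 21.5] ang 90.0 box u -12.5..9.0 v -9.5..4.0
foot v [  6. -17.]
foot v [  5. -17.]
foot v [  5. -17.]
foot u [-21.5  -9.5   5.   58. ]
scene (0.5066426956176758, 0.3171904876708984) [58.7629 58.6232] 3.814074993133545
changed [[0, 0, 27, 13, 280], [28, 0, 6, 14, 59], [35, 0, 7, 18, 84], [235, 0, 27, 57, 735], [158, 21, 20, 31, 302], [210, 29, 5, 6, 22], [7, 40, 125, 169, 8450], [2, 53, 14, 7, 69], [223, 63, 27, 21, 331], [400, 135, 29, 19, 364], [266, 265, 40, 36, 729]]
top (0.504358846282959, 0.3204356353759766) [60.6955 65.7751] 4.028263568878174
changed [[279, 151, 22, 25, 423], [450, 161, 51, 30, 612], [468, 161, 5, 7, 30], [473, 168, 8, 7, 50], [447, 181, 7, 8, 51], [300, 185, 234, 199, 10502], [445, 191, 51, 7, 266], [500, 191, 10, 5, 43], [110, 202, 27, 19, 424], [415, 228, 11, 19, 120], [498, 253, 7, 10, 45], [481, 268, 15, 22, 97], [470, 295, 10, 13, 63], [189, 344, 71, 42, 1099], [393, 347, 50, 16, 231], [363, 353, 43, 6, 178], [431, 368, 5, 4, 18], [197, 375, 47, 45, 1135], [267, 375, 29, 21, 323], [427, 375, 6, 5, 24], [497, 374, 63, 46, 2268], [217, 380, 59, 40, 1385], [415, 382, 15, 18, 96], [292, 384, 124, 36, 3152], [380, 389, 7, 3, 21], [179, 393, 5, 5, 19], [174, 399, 5, 5, 19], [275, 413, 6, 4, 22], [414, 412, 7, 8, 41]]
```

```bash
python3 -c "
from station import hand_in
print(hand_in())"
```

```text
the job is handed in; nothing more can be done
None
```

I handed the job in at 26.7 s. In the camera images the steel plate lies flat on both stage rails, between the lips and clear of the rail ends. The lifter stands handle up in its black holder, and the images show nothing else moved, though the arm hid part of the top view.

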